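# Move a data cartridge from the charger to the reader

## Robot

A 6-joint arm with a two-finger parallel gripper is mounted at the origin on a cart in front of the work surface, level with it; the furniture and walls round the work are solid. World frame = base frame: x ahead of the robot, y to its left, z up, the work surface at z = 0. Lengths are in mm, angles in rad, forces in N, time in s.
With the tool pointing down it reaches from about 425 to 950 mm from the base axis. Payload 3.5 kg.
Tool frame: the origin (TCP) lies midway between the tips of the shut fingers; the grasp point (between the pads) lies 19 mm behind it (robot.grip_point_offset is the z of the grasp point in the tool frame, in mm); z points along the fingers, y is the direction in which the jaws open and shut (so a half turn about z gives the same grasp; the last joint's range is limited). The gripper opens to 85 mm and grips with 20 to 120 N. Pads are 22 mm wide; open, the fingers measure 114 mm over their backs; the gripper's body (76 mm by 85 mm) begins 54 mm behind the grasp point. The pads swing forward as they close: fully open they stand 13 mm farther back than shut.
Start: joints at [-1.326, 0.286, 1.577, -0, 1.279, -0.15], TCP at [259.643, -623.05, 231.325] pointing down, gripper open.
Joint ranges: [-2.77, 2.77], [-0.9, 2.22], [0.21, 2.48], [-1.53, 4.67], [0.24, 2.81], [-2.84, 2.84]. Speed limits (rad/s): [2.79, 2.79, 3.14, 3.14, 3.14, 3.14].

## Interface

Orientations are given as [roll, pitch, yaw] about the fixed x, y, z axes, in that order (R = Rz(yaw) Ry(pitch) Rx(roll)).
In Python, from bench import telemetry, snapshot, job, finder, robot gives the robot as it stands.
- The arm moves only by the tool servo_tool, never from a script. Its argument "motion" is a list of rows, each an object with "dp": the shift along the tool's x, y, z in mm, a list of three; "delta_rot": the turn, a rotation vector about the tool's x, y, z in degrees, a list of three. A call has 1 to 20 rows; each row is the pose to reach, as a shift and turn from the pose commanded when the call began, along the tool's axes at that moment; what a row does not reach only later rows make up. A row lasts 1/12 s, in which the tool goes at most 41.7 mm and 7.16 degrees, less where a joint would pass 70% of its speed; a pose out of reach is approached as far as the arm can. A call with a gripper value outside its range is refused whole. "claw" is the finger opening in mm, from 0 to 85.4, set as the call begins (left out, the last holds). The fingers move at their own pace and stop on an object; the grip force is fixed at half the most. Time passes only in rows, so rows that repeat a pose let the fingers close. It gives the time, the measured TCP pose, the force and the opening at its end, in the units of the state.
- telemetry.get_obs(): the state, without advancing time (a new reading comes with each control period).
- snapshot(name): name is "side" or "top" or "wrist"; returns a dict with "pixels" (480x640x3 uint8, red, green, blue), "camera_matrix" (3x3 intrinsics, pixels), "extrinsics" (4x4, takes a point from world to camera coordinates). Camera axes: x right, y down, z forward; pixel columns grow to the right and rows downward; lengths in mm; the calibration is good to about 2 mm. A picture is of the moment at which its call begins. There is no depth.
- job.hand_in(): hands the job in, once; it reports no verdict.
Trained networks look in a picture, given as the dict that the camera call returned (one of the last four; its "shot" number tells which), for a name from the list of things; names that differ only in an ending like _2 or _b are one class to them, and where a whole thing is asked for, a point or a joint stands for the part that bears it (a point fixed in the world has none). Each returns a list of dicts, best first, with "p" (0 to 1); they miss things now and then, are a little off and sometimes report something else, mostly with a low value. They report only what shows in the picture. A call takes as long as a camera call. They do not tell look-alikes from the thing itself.
- finder.look_for(picture, query): "point" ([x, y, z] in mm, in world coordinates, good to about 4 mm: the middle of the surface that is visible of it).
The state is a dict: "t": time; "qpos": joint angles; "joint_vel": joint speeds; "tau": joint torques, N m; "tool_pos": TCP position; "eef_rot": TCP orientation; "wrist_force": force on the tool from outside, world axes, zero at the start; "ft_torque": the same for the moment, N m; "opening": opening from 0.0 (shut) to 1.0 (fully open).
Only numpy, scipy, OpenCV 4.12 (cv2) and the standard library are available. Lean on these libraries where they do the work, as an engineer would, in place of code of your own. Each camera call takes 0.05 s, during which the arm holds its last target. There are 200 camera calls.

## Task

The cartridge sits latched in the charging dock: push it down and let go so that the catch releases and it pops up by itself, then take it out and put it upright into the empty reader dock, and push it down until the reader's catch holds it down on its own. Feel for the catch and press gently: never push on either dock with more than 25 N.

Things in the scene. Friction and masses are not known exactly. Their poses are not given: they have to be found in the camera images.
- cartridge_mid (a point): Centre of the loose cartridge: dark plastic block 44 mm long (its x), 30 mm wide (its y), 70 mm tall (its z, up), fine ribs on its two wide sides near the top, foot slightly tapered; 80 to 150 g. Flat top 35 mm above this point, bottom 35 mm below. Fits a dock either way round (a half turn about z is the same).
- charger: Charging dock, fixed: the one holding the cartridge at the start. Grey box with metal top and two small round lenses on the top behind the slot. Origin on the worktop under the slot's centre, z up. The box reaches 36 mm to -x, 58 mm to +x, 33 mm to each side, 82 mm high, on a flange 6 mm high and 10 mm wider all round.
- charger_mouth (a point): Centre of the slot in the charger's top face, 82 mm above the worktop; slot 46.5 mm along x, 32.5 mm along y, rim chamfered 2 mm. Push-push catch: at the start it holds the cartridge with its top 19 mm above the mouth. Pushed 6 to 7 mm further down (3 to 6 N) and let go, it lifts until its top is 36 mm above the mouth. The hard end of the stroke is 7 mm below the latched place.
- reader: Reader dock, fixed, empty at the start. Same box, slot, origin and axes as the charger, but with a small blank display and three round keys on its -x face and no lenses on top. Its sprung lift plate is up at the start and carries the cartridge with its top 36 mm above the mouth (centre 1 mm above it).
- reader_mouth (a point): Centre of the slot in the reader's top face, 82 mm up; sizes and axes as the charger's. The push takes 2 rising to 7 N. The catch engages when the cartridge is pushed 18 to 33 mm below its lifted place (not known beforehand); 3 mm deeper the stroke ends hard and the force rises steeply. Let go, it comes up 4 to 7 mm and stays, top 7 to 22 mm above the mouth; pushed again after latching, it pops up.
Things that resemble listed ones, but are neither listed nor needed, are in the scene too. Of the things shaped like the part that bears cartridge_mid, the black one is meant.

How it is judged:
By the outcome, as a careful person would: the job done as asked, in the order asked, and still so for the second after the job is handed in, with the robot touching nothing.
It also fails if it takes over 56 s, if anything falls off the work surface, if the arm or the gripper's body presses on something with over 40 N, if the wrist force passes 120 N, or if a joint passes its speed limit or range.

## Working session

There is one attempt and no reset: what is moved stays moved. The work goes in short steps, Python scripts to look and compute and a tool call to move; the robot and the scene stay as the last step left them, time stands still between calls to the robot, and variables do not carry over. Pictures are saved under pics/ and viewed, about 8 in all and at most 12, crops included, and the job is handed in when it is done.

Besides the shell and the picture viewer there is one more tool, called after "Call:" by a JSON object that holds its "api" and its "payload". servo_tool: Moves the arm, as the interface text tells. Its arguments: {"type":"object","properties":{"motion":{"type":"array"},"claw":{"type":"number"}},"required":["motion"]}

```bash
mkdir -p pics; ls
python3 - <<'E'
from bench import telemetry, snapshot, job, finder, robot
import cv2,numpy as np
o=telemetry.get_obs();print(o)
ims=[]
for n in ["side","top"]:
    s=snapshot(n);cv2.imwrite(f"pics/{n}1.png",s["pixels"][:,:,::-1])
    E=s["extrinsics"];print(n,np.round(-E[:3,:3].T@E[:3,3]),np.round(E[:3,:3],2).tolist(),s["camera_matrix"][0,0])
    for q in ["cartridge_mid","charger","charger_mouth","reader","reader_mouth"]:
        print(q,[(np.round(d["point"]).tolist(),round(d["p"],2)) for d in finder.look_for(s,q)][:4])
E
```

```text
pics
{'t': 0.0, 'qpos': array([-1.32600700e+00,  2.87185785e-01,  1.57816814e+00, -4.85815083e-06,
        1.27856057e+00, -1.49996510e-01]), 'joint_vel': array([ 0.00021801,  0.00026678,  0.00074871,  0.00051318, -0.00086465,
       -0.0003703 ]), 'tau': array([ 6.05627920e-04, -4.05983770e+01, -2.92624515e+01, -1.04260180e-04,
        5.85809466e-03,  5.33632445e-07]), 'tool_pos': array([ 259.48271257, -622.4347847 ,  229.93853658]), 'eef_rot': array([-3.13929618e+00, -3.42367571e-04,  3.94786852e-01]), 'wrist_force': array([ 0.23399467, -0.81501935,  0.75405607]), 'ft_torque': array([-0.07000941, -0.02391155,  0.00123946]), 'opening': 0.998505976530546}
side [253. 812. 388.] [[-0.94, -0.34, 0.02], [-0.14, 0.32, -0.94], [0.32, -0.88, -0.35]] 578.3599674179478
cartridge_mid [([491.0, 263.0, 48.0], 0.83), ([507.0, 153.0, 96.0], 0.64)]
charger [([500.0, 172.0, 56.0], 0.57)]
charger_mouth [([500.0, 174.0, 52.0], 0.96)]
reader [([511.0, -71.0, 52.0], 0.65)]
reader_mouth [([504.0, -66.0, 52.0], 0.87)]
top [457.  80. 942.] [[0.01, -1.0, 0.01], [-1.0, -0.02, -0.08], [0.08, -0.01, -1.0]] 593.2893926332704
cartridge_mid [([505.0, 244.0, 68.0], 0.55)]
charger [([522.0, 133.0, 80.0], 0.64)]
charger_mouth [([520.0, 134.0, 81.0], 0.85)]
reader [([520.0, -89.0, 79.0], 0.64)]
reader_mouth [([511.0, -92.0, 78.0], 0.79), ([520.0, 131.0, 79.0], 0.39)]
```

View pics/side1.png

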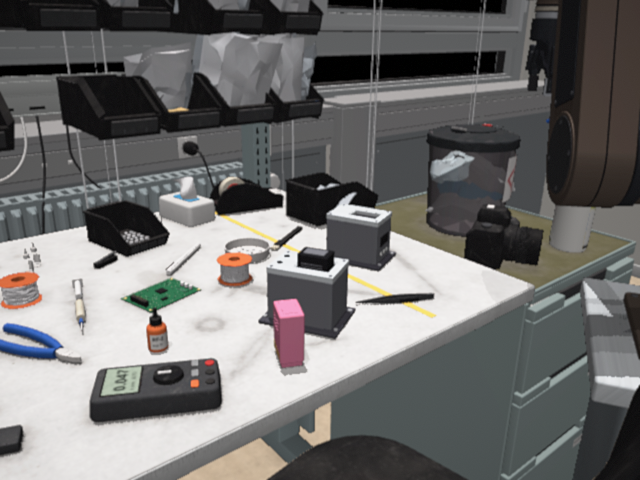

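View pics/top1.png

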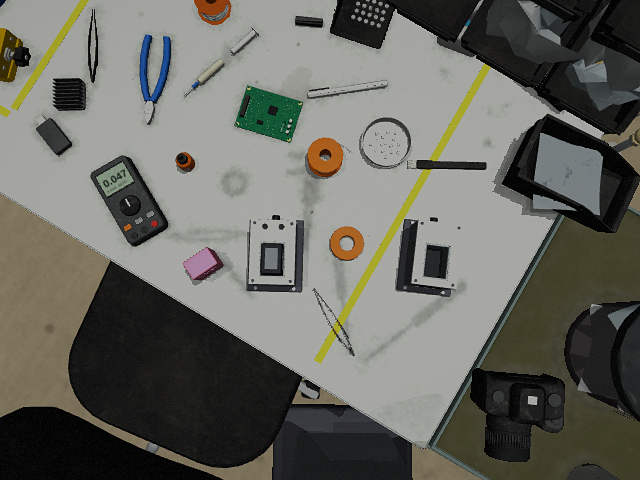

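The side view shows the charger at about (308,290) with the black cartridge, the reader at (360,230), and the pink decoy at (289,330). In the top view the charger slot is at (272,260) and the reader slot at (436,262). I'll zoom in on both slots.

Run:
```python
import cv2,numpy as np
i=cv2.imread("pics/top1.png")
a=i[210:300,240:310];b=i[210:300,393:463]
f=lambda c:cv2.resize(c,None,fx=5.5,fy=5.5,interpolation=cv2.INTER_CUBIC)
cv2.imwrite("pics/top1c.png",np.hstack([f(a),f(b)]))
```

```text
(no output)
```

View pics/top1c.png

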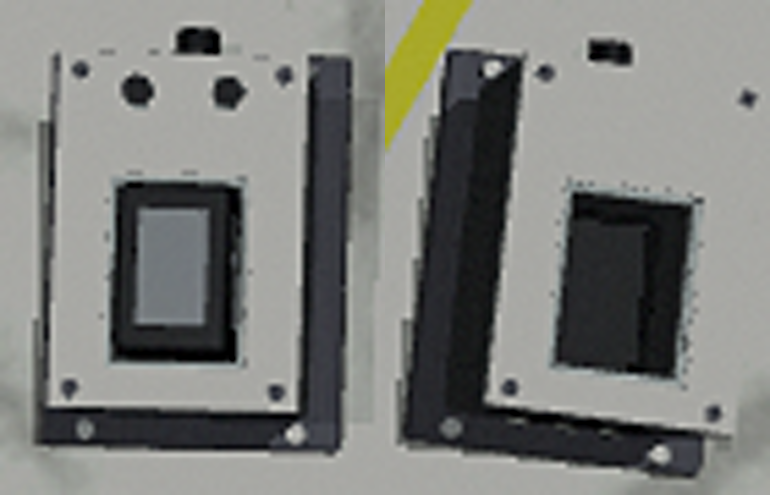

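The crop shows both slot rims clearly. I'll fit the corners.

```bash
cat > h.py <<'E'
from bench import telemetry, snapshot, job, finder, robot
import cv2,numpy as np
from scipy.optimize import least_squares
from scipy.spatial.transform import Rotation as R
def proj(s,P):
    E=s["extrinsics"];K=s["camera_matrix"];c=np.asarray(P)@E[:3,:3].T+E[:3,3]
    u=c@K.T;return u[:,:2]/u[:,2:]
def fit(s,px,L,W,z,x0=(510,0,0)):
    # px order: (+x,+y),(+x,-y),(-x,-y),(-x,+y)
    b=np.array([[L,W],[L,-W],[-L,-W],[-L,W]])/2
    def f(v):
        c,q=np.cos(v[2]),np.sin(v[2]);p=b@np.array([[c,q],[-q,c]])+v[:2]
        return (proj(s,np.c_[p,np.full(4,z)])-px).ravel()
    r=least_squares(f,x0,x_scale=[1,1,.01]);return r.x,np.abs(r.fun).max()
E
python3 - <<'E'
from h import *
s=snapshot("top")
A=np.array([[112,181],[245,178],[240,365],[108,362]])/5.5+[240,210]-.4
B=np.array([[183,185],[317,198],[298,382],[167,367]])/5.5+[393,210]-.4
C=np.array([[136,207],[211,207],[207,326],[134,325]])/5.5+[240,210]-.4
for n,a in (("ch",A),("rd",B)):
    for sz in ((50.5,36.5),(46.5,32.5)): print(n,fit(s,a,*sz,82))
print(fit(s,C,44,30,101), telemetry.get_obs()["t"], robot.grip_point_offset)
# box top corners
A=np.array([[57,55],[309,57],[299,411],[48,407]])/5.5+[240,210]-.4
v,e=fit(s,A,94,66,82);print(v,e,v[:2]-11*np.array([np.cos(v[2]),np.sin(v[2])]))
E
```

```text
ch (array([5.08198462e+02, 1.41698278e+02, 3.45808500e-03]), np.float64(1.0916113618406484))
ch (array([5.08176021e+02, 1.41700339e+02, 3.22549224e-03]), np.float64(1.1321702811644059))
rd (array([ 5.08836161e+02, -9.77704639e+01, -9.48920808e-02]), np.float64(0.8019897633412825))
rd (array([ 5.08813832e+02, -9.77677580e+01, -9.46741620e-02]), np.float64(1.2156313385428916))
(array([5.08429599e+02, 1.41453495e+02, 9.83866455e-04]), np.float64(4.8969971492511775)) 0.65 -18.700000000000003
[ 5.18661288e+02  1.41385800e+02 -2.28943343e-03] 0.4409455082283955 [507.66131651 141.4109842 ]
```

Call:
{"api": "servo_tool", "payload": {"claw": 0, "motion": [{"dp": [0,0,-38],"delta_rot": [0,0,0]},{"dp": [0,0,-76],"delta_rot": [0,0,0]},{"dp": [0,0,-114],"delta_rot": [0,0,0]},{"dp": [0,0,-150],"delta_rot": [0,0,0]},{"dp": [30,-23,-150],"delta_rot": [0,0,3]},{"dp": [60,-46,-150],"delta_rot": [0,0,6]},{"dp": [90,-68,-150],"delta_rot": [0,0,9]},{"dp": [120,-91,-150],"delta_rot": [0,0,12]},{"dp": [150,-114,-150],"delta_rot": [0,0,15]},{"dp": [180,-137,-150],"delta_rot": [0,0,18]},{"dp": [210,-160,-150],"delta_rot": [0,0,21]},{"dp": [240,-182,-150],"delta_rot": [0,0,22.6]},{"dp": [270,-205,-150],"delta_rot": [0,0,22.6]},{"dp": [290,-237,-150],"delta_rot": [0,0,22.6]},{"dp": [310,-269,-150],"delta_rot": [0,0,22.6]},{"dp": [330,-300,-150],"delta_rot": [0,0,22.6]},{"dp": [350,-332,-150],"delta_rot": [0,0,22.6]},{"dp": [370,-364,-150],"delta_rot": [0,0,22.6]},{"dp": [390,-396,-150],"delta_rot": [0,0,22.6]}]}}

```text
t: 2.23
tool_pos: [467.2, -105.7, 381.7]
eef_rot: [3.141, -0.001, 0.0]
wrist_force: [0.9, -1.1, -0.5]
opening: -0.001
```

Call:
{"api": "servo_tool", "payload": {"motion": [{"dp": [7,-38,10],"delta_rot": [0,0,0]},{"dp": [14,-74,30],"delta_rot": [0,0,0]},{"dp": [21,-110,50],"delta_rot": [0,0,0]},{"dp": [28,-146,70],"delta_rot": [0,0,0]},{"dp": [34,-180,92],"delta_rot": [0,0,0]},{"dp": [40,-215,112],"delta_rot": [0,0,0]},{"dp": [41,-249,130],"delta_rot": [0,0,0]},{"dp": [41,-249,130],"delta_rot": [0,0,0]},{"dp": [41,-249,130],"delta_rot": [0,0,0]}]}}

```text
t: 2.98
tool_pos: [507.2, 143.0, 249.7]
eef_rot: [3.141, 0.003, 0.004]
wrist_force: [0.6, -0.2, -0.3]
opening: 0.004
```

Run:
```python
from h import *
s=snapshot("wrist");cv2.imwrite("pics/w1.png",s["pixels"][:,:,::-1])
np.savez("w1.npz",E=s["extrinsics"],K=s["camera_matrix"])
print(telemetry.get_obs()["tool_pos"],s["extrinsics"])
for q in ["cartridge_mid","charger_mouth"]:print(q,[(np.round(d["point"]).tolist(),round(d["p"],2)) for d in finder.look_for(s,q)][:3])
```

```text
[508.07770719 141.93005414 251.20033028] [[ 4.20310412e-03 -9.99991137e-01  2.45714845e-04  1.41266386e+02]
 [-9.63288015e-01 -3.98287530e-03  2.68440566e-01  4.48502722e+02]
 [-2.68437209e-01 -1.36497782e-03 -9.63296217e-01  5.31110126e+02]
 [ 0.00000000e+00  0.00000000e+00  0.00000000e+00  1.00000000e+00]]
cartridge_mid [([503.0, 240.0, 71.0], 0.75), ([511.0, 141.0, 100.0], 0.74)]
charger_mouth [([542.0, 139.0, 82.0], 0.92)]
```

View pics/w1.png

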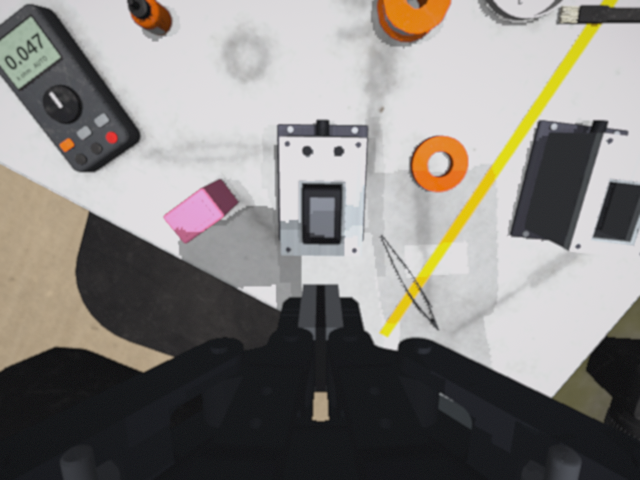

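The wrist view shows the charger slot at about (302–343, 183–244), centred on the cartridge.

Run:
```python
from h import *
d=np.load("w1.npz");s=dict(extrinsics=d["E"],camera_matrix=d["K"])
A=np.array([[302,183],[343.5,183],[342.5,244],[303,244]],float)
print(fit(s,A,50.5,36.5,82,(508,141,0)))
B=np.array([[279,137],[367,137],[364,255],[281,255]],float)
v,e=fit(s,B,94,66,82);print(v,e)
print(proj(s,[[508,141.6,82],[518.7,141.6,82]]))
c=cv2.imread("pics/w1.png")[125:265,265:380];cv2.imwrite("pics/w1c.png",cv2.resize(c,None,fx=4,fy=4,interpolation=cv2.INTER_CUBIC))
```

```text
(array([5.06745330e+02, 1.41387829e+02, 5.32477014e-03]), np.float64(2.8001680572501755))
[5.19433097e+02 1.41464903e+02 2.55696534e-03] 1.1147478768530164
[[322.49068406 212.69078904]
 [322.56911838 199.33463779]]
```

View pics/w1c.png

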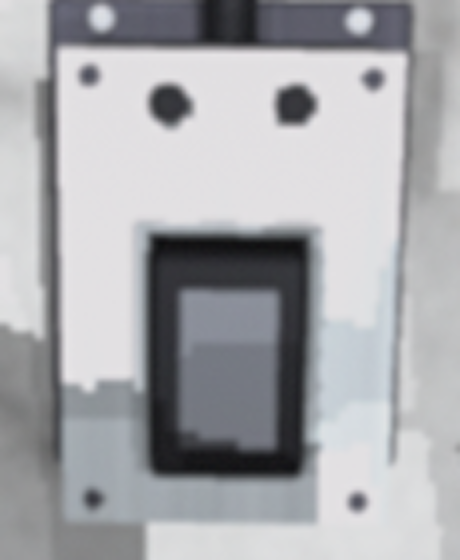

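Call:
{"api": "servo_tool", "payload": {"motion": [{"dp": [0,0,35],"delta_rot": [0,0,0]},{"dp": [0,0,70],"delta_rot": [0,0,0]},{"dp": [0,0,105],"delta_rot": [0,0,0]},{"dp": [0,0,130],"delta_rot": [0,0,0]},{"dp": [0,0,140],"delta_rot": [0,0,0]},{"dp": [0,0,144],"delta_rot": [0,0,0]},{"dp": [0,0,144],"delta_rot": [0,0,0]},{"dp": [0,0,144],"delta_rot": [0,0,0]}]}}

```text
t: 3.8
tool_pos: [510.0, 141.2, 109.6]
eef_rot: [-3.141, -0.004, -0.001]
wrist_force: [0.1, -0.2, 0.1]
opening: -0.001
```

Call:
{"api": "servo_tool", "payload": {"motion": [{"dp": [0,0,2],"delta_rot": [0,0,0]},{"dp": [0,0,4],"delta_rot": [0,0,0]},{"dp": [0,0,6],"delta_rot": [0,0,0]},{"dp": [0,0,8],"delta_rot": [0,0,0]},{"dp": [0,0,9],"delta_rot": [0,0,0]},{"dp": [0,0,10],"delta_rot": [0,0,0]},{"dp": [0,0,10],"delta_rot": [0,0,0]}]}}

```text
t: 4.38
tool_pos: [508.6, 141.6, 97.8]
eef_rot: [-3.141, -0.001, 0.001]
wrist_force: [-1.0, 0.3, 4.4]
opening: -0.001
```

Call:
{"api": "servo_tool", "payload": {"motion": [{"dp": [0,0,0.7],"delta_rot": [0,0,0]},{"dp": [0,0,1.4],"delta_rot": [0,0,0]},{"dp": [0,0,1.4],"delta_rot": [0,0,0]}]}}

```text
t: 4.63
tool_pos: [508.5, 141.6, 96.1]
eef_rot: [-3.141, -0.001, 0.0]
wrist_force: [-0.2, -0.2, 3.6]
opening: -0.001
```

Call:
{"api": "servo_tool", "payload": {"motion": [{"dp": [0,0,0.6],"delta_rot": [0,0,0]},{"dp": [0,0,1.1],"delta_rot": [0,0,0]},{"dp": [0,0,1.1],"delta_rot": [0,0,0]}]}}

```text
t: 4.88
tool_pos: [508.5, 141.5, 94.9]
eef_rot: [-3.141, -0.001, 0.0]
wrist_force: [0.7, 0.7, 3.5]
opening: 0.0
```

Call:
{"api": "servo_tool", "payload": {"motion": [{"dp": [0,0,0.5],"delta_rot": [0,0,0]},{"dp": [0,0,0.5],"delta_rot": [0,0,0]}]}}

```text
t: 5.05
tool_pos: [508.5, 141.5, 94.4]
eef_rot: [-3.141, -0.001, 0.0]
wrist_force: [-0.1, 0.4, 3.1]
opening: 0.001
```

Call:
{"api": "servo_tool", "payload": {"motion": [{"dp": [0,0,0.4],"delta_rot": [0,0,0]},{"dp": [0,0,0.4],"delta_rot": [0,0,0]}]}}

```text
t: 5.22
tool_pos: [508.4, 141.5, 94.0]
eef_rot: [-3.141, -0.001, 0.0]
wrist_force: [0.5, 1.0, 4.2]
opening: -0.002
```

Call:
{"api": "servo_tool", "payload": {"motion": [{"dp": [0,0,0.4],"delta_rot": [0,0,0]},{"dp": [0,0,0.4],"delta_rot": [0,0,0]}]}}

```text
t: 5.38
tool_pos: [508.5, 141.5, 93.7]
eef_rot: [-3.141, -0.0, 0.0]
wrist_force: [1.5, 0.4, 5.4]
opening: -0.002
```

Call:
{"api": "servo_tool", "payload": {"motion": [{"dp": [0,0,0.3],"delta_rot": [0,0,0]},{"dp": [0,0,0.3],"delta_rot": [0,0,0]}]}}

```text
t: 5.55
tool_pos: [508.5, 141.5, 93.6]
eef_rot: [-3.142, -0.0, 0.0]
wrist_force: [-0.1, 1.0, 6.1]
opening: -0.002
```

Measured position lags the command and the force is rising, so this is the end of the stroke. Now I'll let go.

Call:
{"api": "servo_tool", "payload": {"motion": [{"dp": [0,0,-15],"delta_rot": [0,0,0]},{"dp": [0,0,-40],"delta_rot": [0,0,0]},{"dp": [0,0,-75],"delta_rot": [0,0,0]},{"dp": [0,0,-107],"delta_rot": [0,0,0]},{"dp": [0,0,-107],"delta_rot": [0,0,0]},{"dp": [0,0,-107],"delta_rot": [0,0,0]},{"dp": [0,0,-107],"delta_rot": [0,0,0]}]}}

```text
t: 6.13
tool_pos: [507.1, 141.3, 198.5]
eef_rot: [3.141, 0.003, 0.0]
wrist_force: [0.4, -0.1, -1.0]
opening: -0.004
```

Run:
```python
from h import *
s=snapshot("side");w=snapshot("wrist")
f=lambda c:cv2.resize(c,(400,400),interpolation=cv2.INTER_CUBIC)
cv2.imwrite("pics/p2.png",np.hstack([f(s["pixels"][230:350,250:370]),f(w["pixels"][100:320,210:430])])[:,:,::-1])
for P in ([508,141.5,118],[508,141.5,101]): print(proj(s,[P]),proj(w,[P]))
for q in ["cartridge_mid"]:print(q,[(np.round(d["point"]).tolist(),round(d["p"],2)) for d in finder.look_for(s,q)+finder.look_for(w,q)])
```

```text
[[314.8284455  239.45724239]] [[320.61715883 243.3976121 ]]
[[314.68501921 251.36551316]] [[320.58266024 235.58558601]]
cartridge_mid [([494.0, 267.0, 49.0], 0.77), ([505.0, 156.0, 104.0], 0.66), ([502.0, 241.0, 70.0], 0.91), ([511.0, 142.0, 114.0], 0.81)]
```

View pics/p2.png

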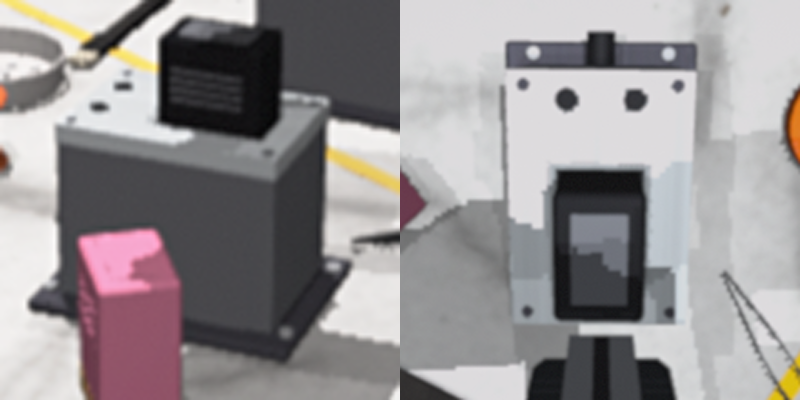

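Call:
{"api": "servo_tool", "payload": {"claw": 70, "motion": [{"dp": [0,0,10],"delta_rot": [0,0,0]},{"dp": [0,0,20],"delta_rot": [0,0,0]},{"dp": [0,0,40],"delta_rot": [0,0,0]},{"dp": [0,0,65],"delta_rot": [0,0,0]},{"dp": [0,0,90],"delta_rot": [0,0,0]},{"dp": [0,0,104],"delta_rot": [0,0,0]},{"dp": [0,0,112],"delta_rot": [0,0,0]},{"dp": [0,0,112],"delta_rot": [0,0,0]},{"dp": [0,0,112],"delta_rot": [0,0,0]}]}}

```text
t: 7.08
tool_pos: [508.0, 141.5, 87.7]
eef_rot: [3.141, 0.001, 0.0]
wrist_force: [-0.3, -0.9, 1.1]
opening: 0.82
```

Call:
{"api": "servo_tool", "payload": {"claw": 15, "motion": [{"dp": [0,0,0],"delta_rot": [0,0,0]},{"dp": [0,0,0],"delta_rot": [0,0,0]},{"dp": [0,0,0],"delta_rot": [0,0,0]},{"dp": [0,0,0],"delta_rot": [0,0,0]},{"dp": [0,0,0],"delta_rot": [0,0,0]},{"dp": [0,0,0],"delta_rot": [0,0,0]},{"dp": [0,0,0],"delta_rot": [0,0,0]},{"dp": [0,0,0],"delta_rot": [0,0,0]}]}}

```text
t: 7.75
tool_pos: [509.0, 141.6, 88.8]
eef_rot: [-3.141, -0.002, 0.0]
wrist_force: [0.6, 0.4, 1.3]
opening: 0.335
```

Call:
{"api": "servo_tool", "payload": {"motion": [{"dp": [0,0,-4],"delta_rot": [0,0,0]},{"dp": [0,0,-12],"delta_rot": [0,0,0]},{"dp": [0,0,-24],"delta_rot": [0,0,0]},{"dp": [0,0,-38],"delta_rot": [0,0,0]},{"dp": [0,0,-55],"delta_rot": [0,0,0]},{"dp": [0,0,-75],"delta_rot": [0,0,0]},{"dp": [0,0,-92],"delta_rot": [0,0,0]},{"dp": [0,0,-102],"delta_rot": [0,0,0]},{"dp": [0,0,-102],"delta_rot": [0,0,0]},{"dp": [0,0,-102],"delta_rot": [0,0,0]}]}}

```text
t: 8.58
tool_pos: [508.0, 141.5, 190.6]
eef_rot: [3.142, 0.0, 0.0]
wrist_force: [0.2, 0.6, -1.8]
opening: 0.341
```

Run:
```python
from h import *
s=snapshot("side");w=snapshot("wrist")
f=lambda c:cv2.resize(c,(400,400),interpolation=cv2.INTER_CUBIC)
cv2.imwrite("pics/p3.png",np.hstack([f(s["pixels"][130:350,210:430]),cv2.resize(w["pixels"],(400,400))])[:,:,::-1])
o=telemetry.get_obs();print(o["tool_pos"],o["opening"],o["wrist_force"])
```

```text
[507.10691055 141.43148857 188.82574994] 0.343166437703309 [ 0.83091553  0.27617387 -1.7907148 ]
```

View pics/p3.png

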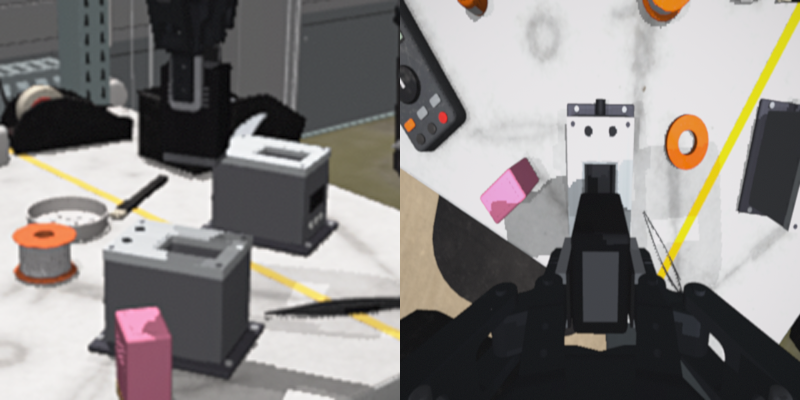

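The cartridge is held and both slots are empty. Next I'll move near the reader, 60 mm short, for a wrist view of its slot.

Call:
{"api": "servo_tool", "payload": {"motion": [{"dp": [-6,20,0],"delta_rot": [0,0,0]},{"dp": [-14,55,0],"delta_rot": [0,0,1]},{"dp": [-22,92,0],"delta_rot": [0,0,2]},{"dp": [-30,129,0],"delta_rot": [0,0,3]},{"dp": [-38,166,0],"delta_rot": [0,0,4]},{"dp": [-46,200,0],"delta_rot": [0,0,5]},{"dp": [-54,228,0],"delta_rot": [0,0,5.5]},{"dp": [-60,239,0],"delta_rot": [0,0,5.5]},{"dp": [-60,239,0],"delta_rot": [0,0,5.5]},{"dp": [-60,239,0],"delta_rot": [0,0,5.5]},{"dp": [-60,239,0],"delta_rot": [0,0,5.5]}]}}

```text
t: 9.6
tool_pos: [448.0, -96.7, 189.3]
eef_rot: [-3.14, 0.002, -0.095]
wrist_force: [0.1, 0.4, -0.5]
opening: 0.339
```

Run:
```python
from h import *
w=snapshot("wrist");np.savez("w2.npz",E=w["extrinsics"],K=w["camera_matrix"])
p=proj(w,[[508.8,-97.8,82]])[0];print(p)
x,y=int(p[0])-65,int(p[1])-70;print(x,y)
cv2.imwrite("pics/w2.png",cv2.resize(w["pixels"][y:y+130,x:x+130,::-1],None,fx=4,fy=4,interpolation=cv2.INTER_CUBIC))
o=telemetry.get_obs();print(o["tool_pos"],o["eef_rot"])
```

```text
[313.29125181 136.99235214]
248 66
[448.23397027 -96.54719244 189.57668891] [-3.14075433e+00  1.21117407e-03 -9.45989437e-02]
```

View pics/w2.png

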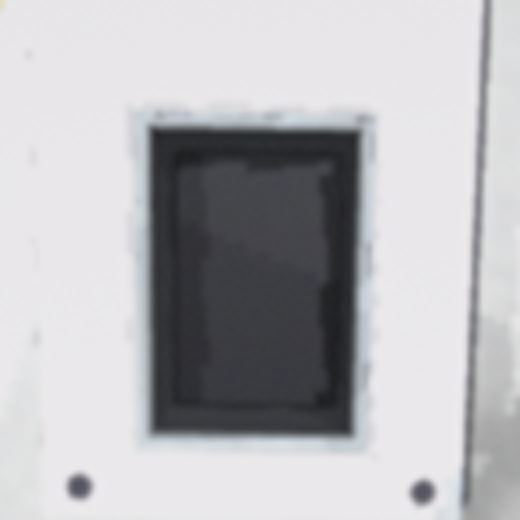

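Run:
```python
from h import *
d=np.load("w2.npz");s=dict(extrinsics=d["E"],camera_matrix=d["K"])
f=lambda c:np.array(c)/4+[248,66]-.4
print(fit(s,f([[137,113],[375,115],[367,445],[137,445]]),50.5,36.5,82,(508,-98,-.1)))
print(fit(s,f([[152,127],[360,129],[353,435],[152,434]]),46.5,32.5,80,(508,-98,-.1)))
```

```text
(array([ 5.09048125e+02, -9.64913167e+01, -1.08681281e-01]), np.float64(2.1238519990999407))
(array([ 5.08886540e+02, -9.64650252e+01, -1.09386145e-01]), np.float64(1.4161684318295897))
```

Call:
{"api": "servo_tool", "payload": {"motion": [{"dp": [20,-2,0],"delta_rot": [0,0,0.2]},{"dp": [45,-4.4,0],"delta_rot": [0,0,0.3]},{"dp": [60.4,-5.8,0],"delta_rot": [0,0,0.3]},{"dp": [60.4,-5.8,10],"delta_rot": [0,0,0.3]},{"dp": [60.4,-5.8,35],"delta_rot": [0,0,0.3]},{"dp": [60.4,-5.8,55],"delta_rot": [0,0,0.3]},{"dp": [60.4,-5.8,63],"delta_rot": [0,0,0.3]},{"dp": [60.4,-5.8,63],"delta_rot": [0,0,0.3]},{"dp": [60.4,-5.8,63],"delta_rot": [0,0,0.3]},{"dp": [60.4,-5.8,63],"delta_rot": [0,0,0.3]}]}}

```text
t: 10.48
tool_pos: [509.3, -97.4, 127.9]
eef_rot: [3.141, -0.001, -0.1]
wrist_force: [0.1, -0.3, -0.5]
opening: 0.342
```

Call:
{"api": "servo_tool", "payload": {"motion": [{"dp": [0,0,2],"delta_rot": [0,0,0]},{"dp": [0,0,4],"delta_rot": [0,0,0]},{"dp": [0,0,6],"delta_rot": [0,0,0]},{"dp": [0,0,8],"delta_rot": [0,0,0]},{"dp": [0,0,8],"delta_rot": [0,0,0]}]}}

```text
t: 10.9
tool_pos: [508.7, -97.5, 118.7]
eef_rot: [-3.141, 0.001, -0.101]
wrist_force: [0.2, -0.5, -0.0]
opening: 0.341
```

Already 3 mm below the mouth with no contact, so I'll continue.

Call:
{"api": "servo_tool", "payload": {"motion": [{"dp": [0,0,2],"delta_rot": [0,0,0]},{"dp": [0,0,4],"delta_rot": [0,0,0]},{"dp": [0,0,6],"delta_rot": [0,0,0]},{"dp": [0,0,6],"delta_rot": [0,0,0]}]}}

```text
t: 11.23
tool_pos: [508.7, -97.4, 112.6]
eef_rot: [-3.141, 0.001, -0.101]
wrist_force: [-0.4, -0.4, -1.0]
opening: 0.341
```

Call:
{"api": "servo_tool", "payload": {"motion": [{"dp": [0,0,2],"delta_rot": [0,0,0]},{"dp": [0,0,4],"delta_rot": [0,0,0]},{"dp": [0,0,6],"delta_rot": [0,0,0]},{"dp": [0,0,8],"delta_rot": [0,0,0]},{"dp": [0,0,8],"delta_rot": [0,0,0]}]}}

```text
t: 11.65
tool_pos: [508.7, -97.4, 104.7]
eef_rot: [-3.141, 0.001, -0.101]
wrist_force: [-0.5, 0.4, -1.4]
opening: 0.339
```

Call:
{"api": "servo_tool", "payload": {"motion": [{"dp": [0,0,2],"delta_rot": [0,0,0]},{"dp": [0,0,5],"delta_rot": [0,0,0]},{"dp": [0,0,8],"delta_rot": [0,0,0]},{"dp": [0,0,11],"delta_rot": [0,0,0]},{"dp": [0,0,14],"delta_rot": [0,0,0]},{"dp": [0,0,14],"delta_rot": [0,0,0]}]}}

```text
t: 12.15
tool_pos: [508.7, -97.4, 90.4]
eef_rot: [-3.141, 0.001, -0.101]
wrist_force: [-0.2, -0.1, -1.4]
opening: 0.338
```

Call:
{"api": "servo_tool", "payload": {"motion": [{"dp": [0,0,1],"delta_rot": [0,0,0]},{"dp": [0,0,2],"delta_rot": [0,0,0]},{"dp": [0,0,3],"delta_rot": [0,0,0]},{"dp": [0,0,3],"delta_rot": [0,0,0]}]}}

```text
t: 12.48
tool_pos: [509.1, -97.5, 88.6]
eef_rot: [3.142, 0.0, -0.101]
wrist_force: [-0.6, 0.3, 1.7]
opening: 0.338
```

Lift plate reached. Release and rise, then shut the fingers.

Call:
{"api": "servo_tool", "payload": {"claw": 70, "motion": [{"dp": [0,0,0],"delta_rot": [0,0,0]},{"dp": [0,0,0],"delta_rot": [0,0,0]},{"dp": [0,0,0],"delta_rot": [0,0,0]},{"dp": [0,0,0],"delta_rot": [0,0,0]},{"dp": [0,0,0],"delta_rot": [0,0,0]},{"dp": [0,0,-10],"delta_rot": [0,0,0]},{"dp": [0,0,-25],"delta_rot": [0,0,0]},{"dp": [0,0,-45],"delta_rot": [0,0,0]},{"dp": [0,0,-60],"delta_rot": [0,0,0]},{"dp": [0,0,-70],"delta_rot": [0,0,0]},{"dp": [0,0,-70],"delta_rot": [0,0,0]}]}}

```text
t: 13.4
tool_pos: [510.8, -98.2, 161.6]
eef_rot: [3.14, -0.006, -0.101]
wrist_force: [-0.5, 0.2, 0.3]
opening: 0.822
```

Call:
{"api": "servo_tool", "payload": {"claw": 0, "motion": [{"dp": [0,0,0],"delta_rot": [0,0,0]},{"dp": [0,0,0],"delta_rot": [0,0,0]},{"dp": [0,0,0],"delta_rot": [0,0,0]},{"dp": [0,0,0],"delta_rot": [0,0,0]},{"dp": [0,0,0],"delta_rot": [0,0,0]},{"dp": [0,0,0],"delta_rot": [0,0,0]},{"dp": [0,0,0],"delta_rot": [0,0,0]},{"dp": [0,0,0],"delta_rot": [0,0,0]},{"dp": [0,0,0],"delta_rot": [0,0,0]},{"dp": [0,0,0],"delta_rot": [0,0,0]}]}}

```text
t: 14.23
tool_pos: [509.0, -97.5, 158.2]
eef_rot: [-3.142, -0.0, -0.101]
wrist_force: [0.0, -0.0, -0.5]
opening: -0.002
```

Run:
```python
from h import *
s=snapshot("side");w=snapshot("wrist")
f=lambda c:cv2.resize(c,(400,400),interpolation=cv2.INTER_CUBIC)
cv2.imwrite("pics/p4.png",np.hstack([f(s["pixels"][150:300,290:440]),f(w["pixels"][100:340,200:440])])[:,:,::-1])
print(proj(s,[[509,-97.4,118]]),proj(w,[[509,-97.4,118]]))
o=telemetry.get_obs();print(o["tool_pos"],o["opening"],o["wrist_force"])
```

```text
[[365.12784424 193.38519849]] [[320.75985418 269.58699316]]
[509.01196826 -97.5130081  158.25635317] 0.0008644504839921479 [-0.23362036 -0.06541964  0.4062228 ]
```

View pics/p4.png

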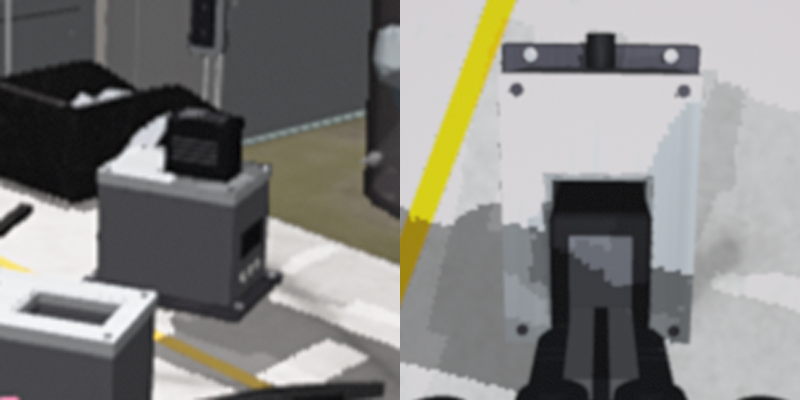

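It stands upright in the reader at the lifted height, with its top at wrist crop (600,290) as predicted. Now I'll push.

Call:
{"api": "servo_tool", "payload": {"motion": [{"dp": [0,0,15],"delta_rot": [0,0,0]},{"dp": [0,0,30],"delta_rot": [0,0,0]},{"dp": [0,0,36],"delta_rot": [0,0,0]},{"dp": [0,0,38],"delta_rot": [0,0,0]},{"dp": [0,0,40],"delta_rot": [0,0,0]},{"dp": [0,0,43],"delta_rot": [0,0,0]},{"dp": [0,0,46],"delta_rot": [0,0,0]},{"dp": [0,0,46],"delta_rot": [0,0,0]}]}}

```text
t: 15.0
tool_pos: [509.2, -97.6, 112.6]
eef_rot: [3.141, -0.0, -0.101]
wrist_force: [-1.1, 0.3, 2.9]
opening: 0.001
```

Call:
{"api": "servo_tool", "payload": {"motion": [{"dp": [0,0,2],"delta_rot": [0,0,0]},{"dp": [0,0,4],"delta_rot": [0,0,0]},{"dp": [0,0,6],"delta_rot": [0,0,0]},{"dp": [0,0,8],"delta_rot": [0,0,0]},{"dp": [0,0,10],"delta_rot": [0,0,0]},{"dp": [0,0,10],"delta_rot": [0,0,0]}]}}

```text
t: 15.5
tool_pos: [509.1, -97.6, 102.1]
eef_rot: [3.141, -0.0, -0.101]
wrist_force: [-0.4, 0.9, 3.1]
opening: -0.001
```

Call:
{"api": "servo_tool", "payload": {"motion": [{"dp": [0,0,1],"delta_rot": [0,0,0]},{"dp": [0,0,2],"delta_rot": [0,0,0]},{"dp": [0,0,2],"delta_rot": [0,0,0]}]}}

```text
t: 15.75
tool_pos: [509.1, -97.6, 100.1]
eef_rot: [3.141, -0.0, -0.101]
wrist_force: [-0.7, -0.3, 2.7]
opening: -0.002
```

Call:
{"api": "servo_tool", "payload": {"motion": [{"dp": [0,0,0.7],"delta_rot": [0,0,0]},{"dp": [0,0,1.4],"delta_rot": [0,0,0]},{"dp": [0,0,1.4],"delta_rot": [0,0,0]}]}}

```text
t: 16.0
tool_pos: [509.1, -97.6, 98.8]
eef_rot: [3.142, -0.0, -0.101]
wrist_force: [0.3, 0.6, 3.7]
opening: 0.002
```

Call:
{"api": "servo_tool", "payload": {"motion": [{"dp": [0,0,0.7],"delta_rot": [0,0,0]},{"dp": [0,0,1.4],"delta_rot": [0,0,0]},{"dp": [0,0,1.4],"delta_rot": [0,0,0]}]}}

```text
t: 16.25
tool_pos: [509.1, -97.5, 97.4]
eef_rot: [3.142, -0.0, -0.101]
wrist_force: [0.0, -0.2, 3.1]
opening: -0.002
```

Call:
{"api": "servo_tool", "payload": {"motion": [{"dp": [0,0,0.7],"delta_rot": [0,0,0]},{"dp": [0,0,1.4],"delta_rot": [0,0,0]},{"dp": [0,0,1.4],"delta_rot": [0,0,0]}]}}

```text
t: 16.5
tool_pos: [509.1, -97.5, 96.1]
eef_rot: [3.142, -0.0, -0.101]
wrist_force: [-2.3, -0.7, 5.7]
opening: -0.003
```

Call:
{"api": "servo_tool", "payload": {"motion": [{"dp": [0,0,0.7],"delta_rot": [0,0,0]},{"dp": [0,0,1.4],"delta_rot": [0,0,0]},{"dp": [0,0,1.4],"delta_rot": [0,0,0]}]}}

```text
t: 16.75
tool_pos: [509.3, -97.7, 95.6]
eef_rot: [3.141, -0.0, -0.101]
wrist_force: [-2.9, 0.6, 9.8]
opening: -0.0
```

The force rises steeply about 22.5 mm down, which is the end of the stroke. I'll let go and check.

Call:
{"api": "servo_tool", "payload": {"motion": [{"dp": [0,0,-3],"delta_rot": [0,0,0]},{"dp": [0,0,-8],"delta_rot": [0,0,0]},{"dp": [0,0,-20],"delta_rot": [0,0,0]},{"dp": [0,0,-45],"delta_rot": [0,0,0]},{"dp": [0,0,-75],"delta_rot": [0,0,0]},{"dp": [0,0,-100],"delta_rot": [0,0,0]},{"dp": [0,0,-100],"delta_rot": [0,0,0]},{"dp": [0,0,-100],"delta_rot": [0,0,0]},{"dp": [0,0,-100],"delta_rot": [0,0,0]},{"dp": [0,0,-100],"delta_rot": [0,0,0]}]}}

```text
t: 17.58
tool_pos: [507.9, -97.1, 192.9]
eef_rot: [-3.141, 0.003, -0.101]
wrist_force: [-0.7, 0.1, 1.2]
opening: 0.002
```

Run:
```python
from h import *
s=snapshot("side");w=snapshot("wrist")
f=lambda c:cv2.resize(c,(400,400),interpolation=cv2.INTER_CUBIC)
cv2.imwrite("pics/p5.png",np.hstack([f(s["pixels"][150:300,290:440]),f(w["pixels"][60:300,200:440])])[:,:,::-1])
o=telemetry.get_obs();print(o["tool_pos"],o["opening"],o["wrist_force"])
for x in (s,w):print([(np.round(d["point"]).tolist(),round(d["p"],2)) for d in finder.look_for(x,"cartridge_mid")])
```

```text
[508.03202048 -97.13234055 192.89027472] 0.0009836988015733282 [ 0.6592283  -0.13081085 -0.01056459]
[([492.0, 265.0, 46.0], 0.98), ([505.0, -88.0, 96.0], 0.84)]
[([512.0, -100.0, 101.0], 0.87)]
```

View pics/p5.png

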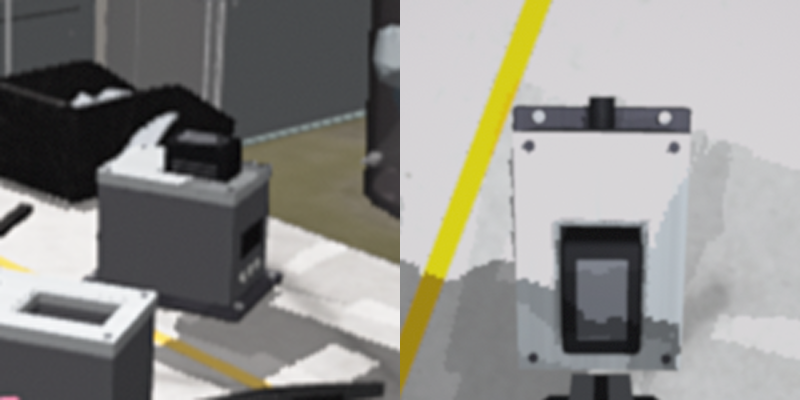

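It came up only about 5 mm (top ≈101 mm) and stayed. One stability check, then I'll hand in.

Call:
{"api": "servo_tool", "payload": {"motion": [{"dp": [0,0,0],"delta_rot": [0,0,0]},{"dp": [0,0,0],"delta_rot": [0,0,0]},{"dp": [0,0,0],"delta_rot": [0,0,0]},{"dp": [0,0,0],"delta_rot": [0,0,0]},{"dp": [0,0,0],"delta_rot": [0,0,0]},{"dp": [0,0,0],"delta_rot": [0,0,0]},{"dp": [0,0,0],"delta_rot": [0,0,0]},{"dp": [0,0,0],"delta_rot": [0,0,0]},{"dp": [0,0,0],"delta_rot": [0,0,0]},{"dp": [0,0,0],"delta_rot": [0,0,0]}]}}

```text
t: 18.62
tool_pos: [509.0, -97.5, 194.7]
eef_rot: [3.142, -0.0, -0.101]
wrist_force: [0.1, -1.4, -0.4]
opening: -0.001
```

Run:
```python
from h import *
s=snapshot("side");c=cv2.resize(s["pixels"][150:300,290:440],(400,400),interpolation=cv2.INTER_CUBIC)[:,:,::-1]
d=np.abs(c.astype(int)-cv2.imread("pics/p5.png")[:,:400])[100:220,140:280].max();print("diff",d)
if d<60: print(job.hand_in())
```

```text
diff 20
the job is handed in; nothing more can be done
None
```

The cartridge is upright in the reader dock and the catch is holding it down on its own. The job was handed in at about 18.7 s.

- **Charger:** I pushed the cartridge down to the end of its stroke, and the highest force I read was about 6 N. After I let go, the picture showed it had popped up to about 36 mm above the mouth. I then gripped it and lifted it out.
- **Reader:** It went in with no rim contact and settled on the lift plate. I pushed it with shut fingers for about 22.5 mm, until the force rose steeply to 9.8 N (highest reading), then let go.
- **Last checks:** The cartridge came up only about 5 mm and stayed. Its top is about 19 mm above the mouth, inside the 7–22 mm latched range. A side picture about 1 s later showed no visible change, with the gripper about 90 mm clear above it.

**Limits and disagreements:**
- Forces were read only at the end of each move, so a brief peak in between would not show.
- The top and wrist cameras disagreed by about 1.3 mm and 0.014 rad on the reader's pose. I used a value between the two.

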